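# Lock a pine block in the wedge clamp

## Task

Clamp the pine block in the wooden jig on the bench: slide the metal bar by its red grip until its head pins the block squarely and snugly against the end fence. Then slide the loose thumb wedge along its ramp towards the fence until it jams hard between ramp and bar and stays jammed by itself. Let go of everything, and leave the small things on the board and round the jig where they are.

Things in the scene. Friction and masses are not known exactly. Their poses are not given: they have to be found in the camera images.
- jig: plywood board 400 x 150 x 12 mm, fixed, the base of the clamp. Origin: centre of its underside, on the worktop. x runs along the board to the end fence, z up. The bar runs along x over y = 0, with a guide on its +y side; on its -y side lies the wedge, and beyond it (more -y) the ramp
- fence_face (a point): middle of the end fence's inner face, at jig x = 175 mm; the fence is dark wood, 145 mm wide along jig y, 20 mm thick, its top 52 mm above the worktop
- guide_mid (a point): middle of the top of the bar's fixed wooden guide, 41 mm above the worktop; the guide spans jig x -190 to -20 mm, and with the metal strip that laps over the bar's edge jig y 9 to 27 mm
- ramp_place (a point): nominal middle of the ramp's face (jig x 20, y -43 mm). The ramp, a fixed dark wooden block 80 x 24 x 22 mm, top 34 mm above the worktop, slants 0.12 (6.8 deg): the space between it and the bar narrows towards the fence. From run to run it sits up to 2 mm either way in y, so the wedge jams with its origin anywhere from jig x 3 to 37 mm: find it by force
- bar (a joint): travel of the bar along jig x in m, growing towards the fence; about 0.070 with the block flat between head and fence. The aluminium bar is 30 mm wide (jig y -15 to 15), top 36 mm above the worktop. Its dark steel head (14 mm thick, 64 mm wide, top 42 mm above the worktop) has its front face at jig x = 42 mm + travel. It drags with 3 N and stays where it is left
- bar_grip (a point): centre of the top of the bar's upright red grip, 70 mm above the worktop: a plate 22 mm along jig x, 14 mm across (jig y), the upper 30 mm free to be taken from above; it lies 30 mm behind the head's front face. Moves with the bar; axes as the jig's
- wedge: loose light-wood wedge, 100 x 34 x 24 mm, 90 g, on the board between bar and ramp, 38 to 92 mm short of jamming. Origin: mid-length on its underside; x points to the thin end and the fence. The +y face (y = 14 mm) is straight, along the bar; the -y face slants like the ramp: y = -20 mm at the thick rear end, -8 at the thin end. The rear end (x = -50 mm) is flat, upright, free to be pushed
- wedge_tab (a point): centre of the top of the wedge's orange thumb tab (24 mm along wedge x, 12 across, 34 high above the wedge), at wedge x = -30 mm, 58 mm above its underside. A push of 15 to 20 N along +x, low on the rear end, then once more, jams the wedge so that it holds itself; held rigidly it can bind on the ramp alone, so let it shift sideways (2 to 5 mm of play at the start)
- block: the pine block to be clamped, 63 (x) x 115 (y) x 30 (z) mm, lying on the board between head and fence (top 42 mm above the worktop), not quite square, 10 to 35 mm from the fence. Origin: centre of its underside, at about jig x = 143 mm once home. The bar's head pushes it along and squares it against the fence
- bolt: bystander: steel bolt lying on the board at about jig x = -120, y = 53 mm
- brace: bystander: small steel angle bracket, 36 mm high, standing on the board at about jig x = -55, y = 53 mm
- glue: bystander: glue tube with a red cap, 106 mm, lying on the worktop
- chip: bystander: softwood offcut, 30 x 45 x 60 mm, standing on the worktop
- nails: bystander: white card box, 50 mm, on the worktop
Things that resemble listed ones, but are neither listed nor needed, are in the scene too. Leave any purple look-alike of the wedge alone.

How it is judged:
By the outcome, as a careful person would: the job done as asked, in the order asked, and still so for the second after the job is handed in, with the robot touching nothing.
It also fails if it takes over 51 s, if anything falls off the work surface, if the arm or the gripper's body presses on something with over 40 N, if the wrist force passes 120 N, or if a joint passes its speed limit or range.

## Robot

A 6-joint arm with a two-finger parallel gripper is mounted at the origin on a cart in front of the work surface, level with it; the furniture and walls round the work are solid. World frame = base frame: x ahead of the robot, y to its left, z up, the work surface at z = 0. Lengths are in m, angles in rad, forces in N, time in s.
With the tool pointing down it reaches from about 0.35 to 0.725 m from the base axis. Payload 4.3 kg.
Tool frame: the origin (TCP) lies on the centre line of the jaws, within the pads' length; the fingertips stand 22 mm ahead of it and the grasp point (between the pads) lies 3 mm ahead of it; z points along the fingers, y is the line along which they close (so a half turn about z gives the same grasp; the last joint's range is limited). The gripper opens to 85 mm and grips with 20 to 120 N. Pads are 22 mm wide; open, the fingers measure 114 mm over their backs; the gripper's body (76 mm by 85 mm) begins 54 mm behind the grasp point. The pads swing forward as they close: fully open they stand 13 mm farther back than shut.
Start: joints at [-1.429, 0.377, 0.081, 1.274, 0, 1.46], TCP at [0.143, -0.557, 0.229] pointing down, gripper open.
Joint ranges: [-2.72, 2.72], [-0.84, 1.66], [-1.02, 1.22], [-1.77, 2.12], [-1.37, 1.28], [-3.14, 3.14]. Speed limits (rad/s): [2.57, 2.57, 3.14, 3.14, 3.14, 3.14].

## Interface

Orientations are given as a rotation vector (axis times angle).
In Python, from bench import ctrl gives the robot as it stands. The module is installed in compiled form; this text tells all that it offers.
- The arm moves only by the tool carry_out, never from a script. Its argument "increments" is a list of rows, each a list of 7 numbers: the opening, from 0 (shut) to 1 (fully open), then the shift along the tool's x, y, z in units of 12 cm (1.0 is 12 cm), then the turn, a rotation vector about the tool's x, y, z in units of 30 degrees (1.0 is 30 degrees). A call has 1 to 12 rows; each row is the pose to reach, as a shift and turn from the pose commanded when the call began, along the tool's axes at that moment; what a row does not reach only later rows make up. A row lasts 1/8 s, in which the tool goes at most 62.5 mm and 10.7 degrees, less where a joint would pass 70% of its speed; a pose out of reach is approached as far as the arm can. A call with a number of a shift or a turn outside -1 to 1 is refused whole. A call with a gripper value outside its range is refused whole. The fingers move at their own pace and stop on an object; the grip force is fixed at half the most. Time passes only in rows, so rows that repeat a pose let the fingers close. It gives the time, the measured TCP pose, the force, the opening and the grip force at its end, in the units of the state.
- ctrl.sense(): the state, without advancing time (a new reading comes with each control period).
- ctrl.grab_frame(name): name is "scene" or "top" or "wrist"; returns a dict with "image" (384x512x3 uint8, red, green, blue), "fx", "fy", "cx", "cy" (pixels), "dist" ([k1, k2, p1, p2, k3] as OpenCV has them; the pictures are not rectified), "extrinsics" (4x4, takes a point from camera to world coordinates). Camera axes: x right, y up, looking along -z (the intrinsics and any distortion apply to the point x, -y, -z); pixel columns grow to the right and rows downward; lengths in m; the calibration is good to about 2 mm. A picture is of the moment at which its call begins. There is no depth.
- ctrl.finish_job(): hands the job in; it is judged then, once.
The state is a dict: "t": time; "q": joint angles; "qd": joint speeds; "joint_torque": joint torques, N m; "position": TCP position; "eef_rot": TCP orientation; "wrist_force": force on the tool from outside, world axes, zero at the start; "moment": the same for the moment, N m; "width": finger opening in m; "gripper_force": force on a finger pad.
Only numpy, scipy, OpenCV 4.12 (cv2) and the standard library are available. Lean on these libraries where they do the work, as an engineer would, in place of code of your own. Each camera call takes 0.05 s, during which the arm holds its last target. There are 200 camera calls.

## Working session

There is one attempt and no reset: what is moved stays moved. The work goes in short steps, Python scripts to look and compute and a tool call to move; the robot and the scene stay as the last step left them, time stands still between calls to the robot, and variables do not carry over. Pictures are saved under pics/ and viewed, at most 10 in all, crops included, and the job is handed in when it is done.

Besides the shell and the picture viewer there is one more tool, called after "Emit:" by a JSON object that holds its "api" and its "payload", one argument or row to a line. carry_out: Moves the arm, as the interface text tells. Shifts and turns lie within -1 to 1; 1 stands for 12 cm of shift or 30 degrees of turn. Its arguments: {"type":"object","properties":{"increments":{"type":"array","items":{"type":"array","items":{"type":"number","minimum":-1,"maximum":1}}}},"required":["increments"]}

```bash
mkdir -p pics
cat > h.py <<'E'
import numpy as np, cv2, pickle
from bench import ctrl
def grab(n,save=None):
    f=ctrl.grab_frame(n)
    if save: cv2.imwrite('pics/'+save,cv2.cvtColor(f['image'],cv2.COLOR_RGB2BGR)); pickle.dump(f,open('pics/'+save+'.pkl','wb'))
    return f
def load(s): return pickle.load(open('pics/'+s+'.pkl','rb'))
def ray(f,uv):
    K=np.array([[f['fx'],0,f['cx']],[0,f['fy'],f['cy']],[0,0,1]])
    p=cv2.undistortPoints(np.array([[uv]],float),K,np.array(f['dist'],float))[0,0]
    E=np.array(f['extrinsics']); d=E[:3,:3]@np.array([p[0],-p[1],-1]); return E[:3,3],d
def onz(f,uv,z):
    o,d=ray(f,uv); return o+d*(z-o[2])/d[2]
def tri(f1,u1,f2,u2):
    o1,d1=ray(f1,u1);o2,d2=ray(f2,u2)
    s=np.linalg.lstsq(np.c_[d1,-d2],o2-o1,rcond=None)[0]
    a,b=o1+s[0]*d1,o2+s[1]*d2
    return (a+b)/2,np.linalg.norm(a-b)
def proj(f,P):
    E=np.array(f['extrinsics']); p=E[:3,:3].T@(np.asarray(P,float)-E[:3,3])
    q=np.array([[p[0],-p[1],-p[2]]])
    K=np.array([[f['fx'],0,f['cx']],[0,f['fy'],f['cy']],[0,0,1]])
    return cv2.projectPoints(q,np.zeros(3),np.zeros(3),K,np.array(f['dist'],float))[0][0,0]
E
python3 - <<'E'
from h import *
for n in('scene','top'):
    f=grab(n,n+'0.png'); print(n,np.round(f['extrinsics'],3).tolist(),f['fx'],f['dist'])
a=[cv2.imread(f'pics/{n}0.png') for n in('scene','top')]
print(ctrl.sense())
E
```

```text
scene [[0.9, 0.192, -0.392, -0.01], [-0.436, 0.445, -0.782, -1.241], [0.024, 0.875, 0.484, 0.726], [0.0, 0.0, 0.0, 1.0]] 428.93603171159026 [0.04064721 0.         0.         0.         0.        ]
top [[0.023, 0.997, -0.075, 0.38], [-1.0, 0.024, 0.006, -0.217], [0.007, 0.075, 0.997, 1.448], [0.0, 0.0, 0.0, 1.0]] 453.88991183662205 [-0.10547532  0.          0.          0.          0.        ]
{'t': 0.1, 'q': array([-1.42930011e+00,  3.78029336e-01,  7.98121194e-02,  1.27444362e+00,
        2.90470074e-05,  1.46048284e+00]), 'qd': array([-0.00011277, -0.00249758,  0.00221228,  0.00144109, -0.00122675,
        0.00111614]), 'joint_torque': array([ 6.43974636e-04, -4.64695108e+01,  2.70581603e+01,  1.20216433e-02,
       -6.40862254e-05,  3.97048495e-06]), 'position': array([ 0.14318922, -0.55627996,  0.22845227]), 'eef_rot': array([-3.11487525e+00, -3.94263353e-01,  4.00974956e-08]), 'wrist_force': array([-0.20658922,  0.00208695, -0.16805042]), 'moment': array([-0.01044959, -0.00870068, -0.012658  ]), 'gripper_force': 0.0, 'width': 0.08540278964184471}
```

View pics/scene0.png

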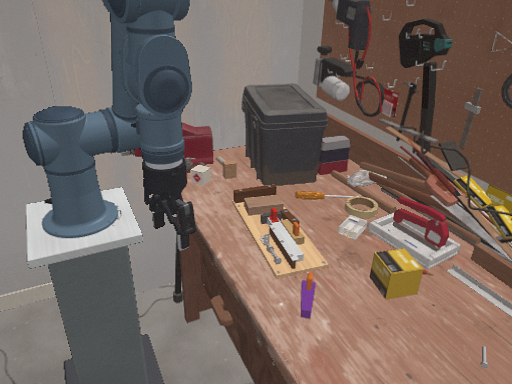

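View pics/top0.png

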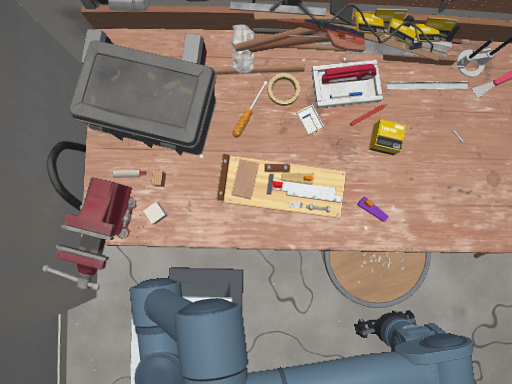

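The scene view shows the jig with its fence at about (255,193), the red grip at (275,213), and the orange tab at (296,228). A purple look-alike stands off the board at (307,298). In the top view the fence is at (223,177) and the block at (244,179). The red grip is at (279,186), the tab at (308,178), and the purple look-alike at (372,208). Next I'll enlarge the jig in both views.

Run:
```python
import cv2,numpy as np
a=cv2.imread('pics/top0.png')[145:223,210:360]; b=cv2.imread('pics/scene0.png')[180:280,225:335]
a=cv2.resize(a,None,fx=5.3,fy=5.3,interpolation=cv2.INTER_CUBIC);cv2.imwrite('pics/ca.png',a)
b=cv2.resize(b,None,fx=6,fy=6,interpolation=cv2.INTER_CUBIC);cv2.imwrite('pics/cb.png',b)
```

```text
(no output)
```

View pics/ca.png

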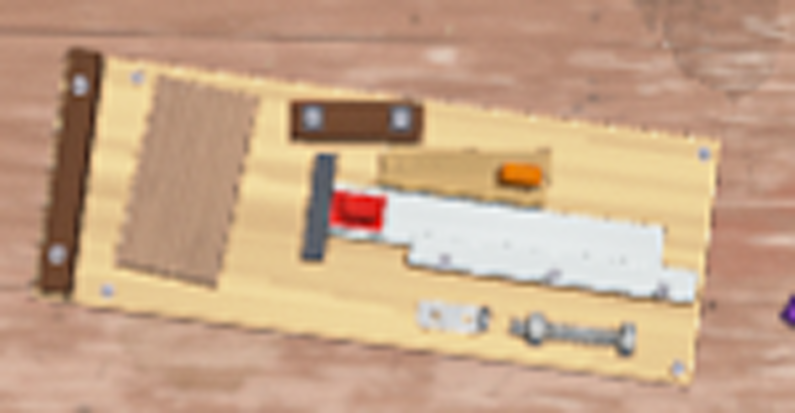

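View pics/cb.png

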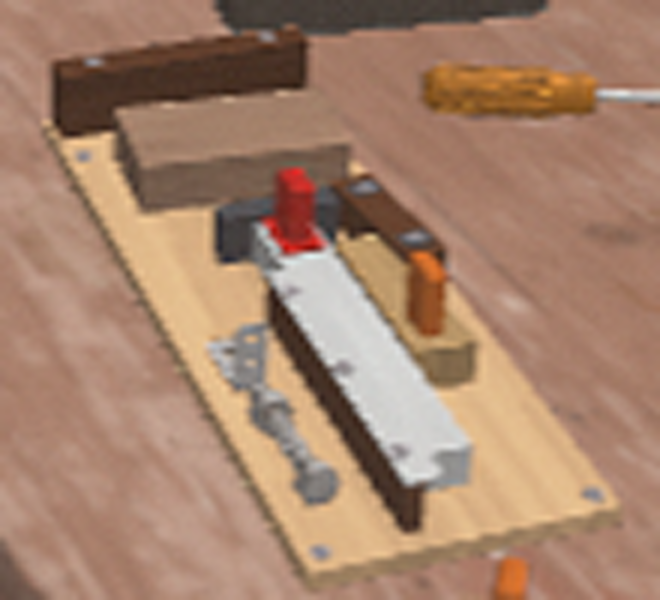

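The enlarged crops show which wedge is meant. The light-wood wedge with the orange tab lies on the board between bar and ramp, with its tab at top-view pixel (308,178). The purple one at (372,208) lies off the board, so I'll leave it alone. Next I'll measure the jig pose, grip and tab.

```bash
cat >> h.py <<'E'
def fit2(J,W):
    J=np.array(J);W=np.array(W);jc,wc=J.mean(0),W.mean(0)
    a=J-jc;b=W-wc
    th=np.arctan2((a[:,0]*b[:,1]-a[:,1]*b[:,0]).sum(),(a*b).sum())
    R=np.array([[np.cos(th),-np.sin(th)],[np.sin(th),np.cos(th)]])
    return th,wc-R@jc,R,b-a@R.T
E
python3 - <<'E'
from h import *
T,S=load('top0.png'),load('scene0.png')
c=lambda u,v:(210+(u+.5)/5.3-.5,145+(v+.5)/5.3-.5)
d=lambda u,v:(225+(u+.5)/6-.5,180+(v+.5)/6-.5)
pt=[((720,138),.012,(-.2,-.075)),((690,383),.012,(-.2,.075)),((70,48),.052,(.195,-.0725)),((103,52),.052,(.175,-.0725)),((70,297),.052,(.175,.0725)),((37,294),.052,(.195,.0725))]
ps=[((616,516),.012,(-.2,-.075)),((312,580),.012,(-.2,.075)),((52,65),.052,(.175,.0725)),((305,37),.052,(.175,-.0725))]
for f,g,P in((T,c,pt),(S,d,ps)):
    th,t,R,res=fit2([p[2] for p in P],[onz(f,g(*p[0]),p[1])[:2] for p in P])
    print('jig th',np.degrees(th),t,(res*1000).round(1).tolist())
def cent(f,kind,box):
    im=f['image'].astype(int);r,g,b=im[...,0],im[...,1],im[...,2]
    m=((r>130)&(g<60)&(b<60)) if kind=='red' else ((r>180)&(g>70)&(g<150)&(b<70))
    x0,y0,x1,y1=box; mm=np.zeros(m.shape,bool);mm[y0:y1,x0:x1]=m[y0:y1,x0:x1]
    y,x=np.nonzero(mm);return x.min(),x.max(),y.min(),y.max(),x.mean(),y.mean(),len(x)
print('top red',cent(T,'red',(260,170,300,200)),'or',cent(T,'or',(295,165,330,190)))
print('sc red',cent(S,'red',(262,200,290,225)),'or',cent(S,'or',(285,215,305,240)))
# top centres picked by eye: scene grip top (295,177), tab top (427,262); top view grip top (359,209), tab top (520,173)
for n,a,b in(('grip',(361,207),(295,176)),('tab',(520,172),(428,260))):
    P,e=tri(T,c(*a),S,d(*b)); print(n,P.round(4),'gap',round(e,4))
    for z in (.07,.058+.012): print(onz(T,c(*a),z),onz(S,d(*b),z), R.T@(onz(T,c(*a),z)[:2]-t))
B=[(157,77),(262,97),(215,287),(115,265)]
print('block jig',[((R.T@(onz(T,c(*p),.042)[:2]-t))*1000).round(0).tolist() for p in B])
print('ramp',[((R.T@(onz(T,c(*p),.034)[:2]-t))*1000).round(0).tolist() for p in [(290,100),(423,102),(422,143),(289,142)]])
print('head',[((R.T@(onz(T,c(*p),.042)[:2]-t))*1000).round(0).tolist() for p in [(315,155),(336,156),(323,260),(302,258)]])
E
```

```text
jig th 84.04064184451899 [ 0.50977825 -0.30759202] [[-0.1, 0.9], [0.7, 2.3], [-0.1, -1.1], [0.1, -0.6], [0.1, -0.5], [-0.7, -1.1]]
jig th 83.10212117064464 [ 0.50810914 -0.30588942] [[-3.7, -6.9], [3.5, -8.2], [1.5, 11.8], [-1.3, 3.3]]
top red (np.int64(273), np.int64(281), np.int64(182), np.int64(187), np.float64(277.0416666666667), np.float64(184.33333333333334), 48) or (np.int64(305), np.int64(311), np.int64(176), np.int64(179), np.float64(308.2173913043478), np.float64(177.17391304347825), 23)
sc red (np.int64(269), np.int64(277), np.int64(208), np.int64(221), np.float64(273.76666666666665), np.float64(215.18333333333334), 60) or (np.int64(294), np.int64(298), np.int64(222), np.int64(226), np.float64(296.0769230769231), np.float64(223.69230769230768), 13)
grip [ 0.5111 -0.2937  0.0704] gap 0.0008
[ 0.51077939 -0.29360187  0.07      ] [ 0.51182892 -0.29320021  0.07      ] [ 0.01251932 -0.00117519]
[ 0.51077939 -0.29360187  0.07      ] [ 0.51182892 -0.29320021  0.07      ] [ 0.01251932 -0.00117519]
tab [ 0.5335 -0.3852  0.0702] gap 0.0006
[ 0.53329256 -0.385111    0.07      ] [ 0.53400407 -0.38497894  0.07      ] [-0.07562362 -0.03451566]
[ 0.53329256 -0.385111    0.07      ] [ 0.53400407 -0.38497894  0.07      ] [-0.07562362 -0.03451566]
block jig [[141.0, -63.0], [78.0, -60.0], [89.0, 55.0], [149.0, 51.0]]
ramp [[61.0, -62.0], [-17.0, -72.0], [-20.0, -48.0], [59.0, -37.0]]
head [[42.0, -31.0], [30.0, -32.0], [29.0, 30.0], [41.0, 31.0]]
```

```bash
cat >> h.py <<'E'
from scipy.spatial.transform import Rotation as Ro
TH=np.radians(84.04);T0=np.array([.5098,-.3076]);RJ=np.array([[np.cos(TH),-np.sin(TH)],[np.sin(TH),np.cos(TH)]])
def w(jx,jy): return T0+RJ@np.array([jx,jy])
def j(p): return RJ.T@(np.asarray(p)[:2]-T0)
def plan(jx,jy,z,yawdeg,n=1):
    "tool-y heading yawdeg in world, tool down; prints n calls: shift/turn in units, final pose of each call"
    s=ctrl.sense();R0=Ro.from_rotvec(s['eef_rot']);p0=s['position']
    y=np.radians(yawdeg);ty=np.array([np.cos(y),np.sin(y),0]);tz=np.array([0,0,-1.])
    R1=Ro.from_matrix(np.c_[np.cross(ty,tz),ty,tz]); rv=(R0.inv()*R1).as_rotvec(); p1=np.r_[w(jx,jy),z]
    for k in range(n):
        Rk=R0*Ro.from_rotvec(rv*k/n)
        print(np.r_[Rk.inv().apply((p1-p0)/n)/.12,np.degrees(rv/n)/30].round(3).tolist())
def st():
    s=ctrl.sense();print('t %.2f jig'%s['t'],(j(s['position'])*1000).round(1),'z',s['position'][2].round(4),'Fjig',(RJ.T@s['wrist_force'][:2]).round(1),s['wrist_force'][2].round(1),'w',round(s['width'],4),'gf',round(s['gripper_force'],1),'q6',s['q'][5].round(2))
E
python3 -c "
from h import *
st();plan(.014,0,.14,-6,4)"
```

```text
t 0.10 jig [-285.4  338.8] z 0.2285 Fjig [-0.   0.2] -0.2 w 0.0854 gf 0.0 q6 1.46
[0.879, -0.338, 0.185, -0.001, -0.001, -0.58]
[0.94, -0.06, 0.185, -0.001, -0.001, -0.58]
[0.915, 0.223, 0.184, -0.001, -0.001, -0.58]
[0.807, 0.487, 0.184, -0.001, -0.001, -0.58]
```

Emit:
{"api": "carry_out", "payload": {
  "increments": [
    [0.6,0.44,-0.17,0.09,0,0,-0.29],
    [0.6,0.88,-0.34,0.185,0,0,-0.58],
    [0.6,0.88,-0.34,0.185,0,0,-0.58]
  ]
}}

```text
t: 0.48
position: [0.2374, -0.4876, 0.2057]
eef_rot: [-3.015, -0.868, -0.001]
wrist_force: [-1.0, -0.1, 0.3]
width: 0.0512
gripper_force: 0.0
```

Emit:
{"api": "carry_out", "payload": {
  "increments": [
    [0.6,0.47,-0.03,0.09,0,0,-0.29],
    [0.6,0.94,-0.06,0.185,0,0,-0.58],
    [0.6,0.94,-0.06,0.185,0,0,-0.58]
  ]
}}

```text
t: 0.85
position: [0.3288, -0.4232, 0.1839]
eef_rot: [-2.851, -1.313, 0.0]
wrist_force: [-1.0, -0.7, -1.0]
width: 0.0508
gripper_force: 0.0
```

Emit:
{"api": "carry_out", "payload": {
  "increments": [
    [0.6,0.46,0.11,0.09,0,0,-0.29],
    [0.6,0.915,0.22,0.185,0,0,-0.58],
    [0.6,0.915,0.22,0.185,0,0,-0.58]
  ]
}}

```text
t: 1.23
position: [0.4201, -0.3585, 0.1619]
eef_rot: [-2.622, -1.728, 0.001]
wrist_force: [0.0, -0.6, 0.4]
width: 0.0508
gripper_force: 0.0
```

Emit:
{"api": "carry_out", "payload": {
  "increments": [
    [0.6,0.4,0.24,0.09,0,0,-0.29],
    [0.6,0.81,0.49,0.185,0,0,-0.58],
    [0.6,0.81,0.49,0.185,0,0,-0.58],
    [0.6,0.81,0.49,0.185,0,0,-0.58]
  ]
}}

```text
t: 1.72
position: [0.5106, -0.2954, 0.1407]
eef_rot: [2.338, 2.098, -0.002]
wrist_force: [-0.5, -0.4, -0.6]
width: 0.051
gripper_force: 0.0
```

```bash
python3 -c "
from h import *
st();f=grab('wrist','w1.png');print(np.round(f['extrinsics'],3).tolist());plan(.014,0,.066,-6)"
```

```text
t 1.73 jig [12.2  0.5] z 0.1407 Fjig [-0.4  0.4] -0.6 w 0.051 gf 0.0 q6 1.05
[[0.994, 0.103, 0.029, 0.518], [-0.107, 0.958, 0.265, -0.229], [-0.001, -0.266, 0.964, 0.286], [0.0, 0.0, 0.0, 1.0]]
[0.018, 0.005, 0.624, -0.0, 0.002, -0.007]
```

View pics/w1.png

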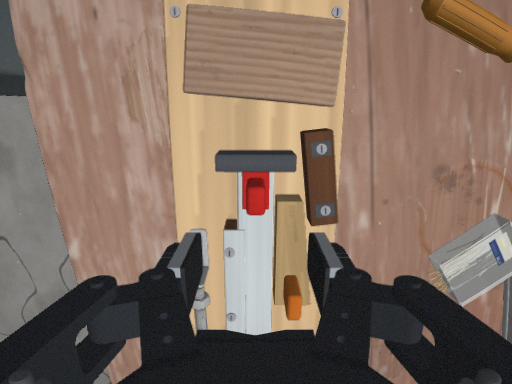

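The wrist view shows the red grip top at about (256,198), the head at (256,161), the wedge with its orange tab at (292,298), the ramp at (320,177), and the block at (265,55). I'll measure the grip here and compare it with the overhead estimate.

Run:
```python
from h import *
f=load('w1.png')
for jx,jy,z in [(.014,0,.07),(.003,-.007,.07),(.003,.007,.07),(.025,-.007,.07),(.025,.007,.07),(-.0746,-.0314,.07)]:
    print(jx,jy,proj(f,np.r_[w(jx,jy),z]).round(0))
J=lambda uv,z:(j(onz(f,uv,z))*1000).round(1).tolist()
print('head front L/R top',J((216,151),.042),J((296,151),.042),'ramp',J((302,131),.034),J((311,226),.034),'wedge thin',J((276,196),.036),J((301,196),.036))
print('grip rear edge',J((247,215),.07),J((266,215),.07),'tab rear',J((287,319),.07),J((300,319),.07),'block',[J(p,.042) for p in((188,7),(344,18),(334,105),(184,93))])
im=f['image'];print('col256',[tuple(im[v,256]) for v in range(166,222,3)])
```

```text
0.014 0 [255. 200.]
0.003 -0.007 [264. 215.]
0.003 0.007 [245. 215.]
0.025 -0.007 [265. 186.]
0.025 0.007 [245. 186.]
-0.0746 -0.0314 [294. 306.]
head front L/R top [45.8, 30.1] [45.6, -32.2] ramp [60.4, -37.6] [-20.0, -48.2] wedge thin [7.5, -17.5] [7.4, -38.3]
grip rear edge [3.0, 5.7] [2.9, -8.1] tab rear [-87.1, -25.9] [-87.2, -36.6] block [[149.9, 47.3], [142.4, -64.7], [80.6, -60.1], [89.7, 52.8]]
col256 [(np.uint8(76), np.uint8(80), np.uint8(86)), (np.uint8(77), np.uint8(80), np.uint8(85)), (np.uint8(148), np.uint8(38), np.uint8(35)), (np.uint8(186), np.uint8(44), np.uint8(39)), (np.uint8(112), np.uint8(31), np.uint8(26)), (np.uint8(100), np.uint8(26), np.uint8(23)), (np.uint8(101), np.uint8(24), np.uint8(18)), (np.uint8(142), np.uint8(26), np.uint8(28)), (np.uint8(182), np.uint8(38), np.uint8(37)), (np.uint8(189), np.uint8(44), np.uint8(40)), (np.uint8(187), np.uint8(44), np.uint8(41)), (np.uint8(186), np.uint8(40), np.uint8(39)), (np.uint8(183), np.uint8(38), np.uint8(37)), (np.uint8(184), np.uint8(43), np.uint8(35)), (np.uint8(184), np.uint8(41), np.uint8(38)), (np.uint8(182), np.uint8(37), np.uint8(36)), (np.uint8(161), np.uint8(40), np.uint8(35)), (np.uint8(197), np.uint8(203), np.uint8(205)), (np.uint8(194), np.uint8(201), np.uint8(204))]
```

Emit:
{"api": "carry_out", "payload": {
  "increments": [
    [0.6,0.01,0.01,0.3,0,0,0],
    [0.6,0.015,0.013,0.5,0,0,0],
    [0.6,0.015,0.013,0.62,0,0,0],
    [0.6,0.015,0.013,0.62,0,0,0],
    [0,0.015,0.013,0.62,0,0,0],
    [0,0.015,0.013,0.62,0,0,0],
    [0,0.015,0.013,0.62,0,0,0],
    [0,0.015,0.013,0.62,0,0,0],
    [0,0.015,0.013,0.62,0,0,0]
  ]
}}

```text
t: 2.9
position: [0.5115, -0.2925, 0.0674]
eef_rot: [-2.334, -2.101, 0.006]
wrist_force: [-6.5, 0.6, 8.2]
width: 0.0083
gripper_force: 58.8
```

```bash
python3 -c "
from h import *
st();plan(.074,-.001,.066,-5.96)"
```

```text
t 2.90 jig [15.2 -0.1] z 0.0674 Fjig [-0.1  6.5] 8.2 w 0.0083 gf 58.8 q6 1.05
[0.49, 0.007, 0.01, -0.006, 0.005, -0.002]
```

Emit:
{"api": "carry_out", "payload": {
  "increments": [
    [0,0.06,0,0,0,0,0],
    [0,0.12,0,0,0,0,0],
    [0,0.18,0,0,0,0,0],
    [0,0.24,0,0,0,0,0],
    [0,0.29,0,0,0,0,0],
    [0,0.33,0,0,0,0,0],
    [0,0.37,0,0,0,0,0],
    [0,0.41,0,0,0,0,0],
    [0,0.45,0,0,0,0,0],
    [0,0.49,0,0,0,0,0],
    [0,0.49,0,0,0,0,0]
  ]
}}

```text
t: 4.28
position: [0.518, -0.2343, 0.0674]
eef_rot: [2.334, 2.102, -0.006]
wrist_force: [-7.4, -1.1, 7.6]
width: 0.0084
gripper_force: 59.1
```

```bash
python3 -c "
from h import *
st()
f=grab('wrist','w2.png')"
```

```text
t 4.28 jig [73.7 -0.5] z 0.0674 Fjig [-1.9  7.2] 7.6 w 0.0084 gf 59.1 q6 1.14
```

View pics/w2.png

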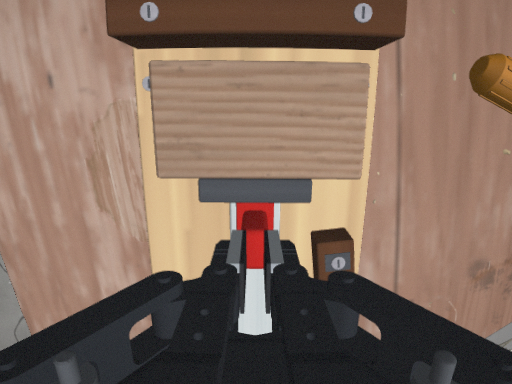

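The bar is carrying the block. The head at (255,190) lies flush on the block, and about 10 mm remains to the fence edge at row 48. I'll push on gently.

Emit:
{"api": "carry_out", "payload": {
  "increments": [
    [0,0.02,0,0,0,0,0],
    [0,0.04,0,0,0,0,0],
    [0,0.055,0,0,0,0,0],
    [0,0.055,0,0,0,0,0]
  ]
}}

```text
t: 4.82
position: [0.5186, -0.2282, 0.0674]
eef_rot: [2.334, 2.101, -0.007]
wrist_force: [-6.1, -2.7, 6.5]
width: 0.0089
gripper_force: 59.0
```

Emit:
{"api": "carry_out", "payload": {
  "increments": [
    [0,0.01,0,0,0,0,0],
    [0,0.01,0,0,0,0,0]
  ]
}}

```text
t: 5.08
position: [0.5187, -0.2271, 0.0674]
eef_rot: [2.334, 2.101, -0.007]
wrist_force: [-6.0, -2.2, 7.3]
width: 0.0082
gripper_force: 58.9
```

```bash
python3 -c "
from h import *
st()"
```

```text
t 5.08 jig [81.  -0.5] z 0.0674 Fjig [-2.8  5.7] 7.3 w 0.0082 gf 58.9 q6 1.15
```

Emit:
{"api": "carry_out", "payload": {
  "increments": [
    [0,0.01,0,0,0,0,0],
    [0,0.02,0,0,0,0,0],
    [0,0.02,0,0,0,0,0]
  ]
}}

```text
t: 5.45
position: [0.519, -0.2247, 0.0674]
eef_rot: [2.334, 2.101, -0.007]
wrist_force: [-7.0, -2.0, 6.4]
width: 0.0083
gripper_force: 59.0
```

Emit:
{"api": "carry_out", "payload": {
  "increments": [
    [0,0.01,0,0,0,0,0],
    [0,0.01,0,0,0,0,0]
  ]
}}

```text
t: 5.7
position: [0.5191, -0.224, 0.0674]
eef_rot: [2.334, 2.101, -0.008]
wrist_force: [-6.5, -3.4, 6.7]
width: 0.0085
gripper_force: 58.8
```

Emit:
{"api": "carry_out", "payload": {
  "increments": [
    [0,0.01,0,0,0,0,0],
    [0,0.01,0,0,0,0,0]
  ]
}}

```text
t: 5.95
position: [0.5191, -0.2239, 0.0674]
eef_rot: [2.334, 2.099, -0.011]
wrist_force: [-7.1, -6.2, 5.1]
width: 0.0086
gripper_force: 58.8
```

Emit:
{"api": "carry_out", "payload": {
  "increments": [
    [0,0.02,0,0,0,0,0],
    [0,0.02,0,0,0,0,0]
  ]
}}

```text
t: 6.2
position: [0.5191, -0.2238, 0.0675]
eef_rot: [2.333, 2.096, -0.017]
wrist_force: [-8.1, -11.7, 4.4]
width: 0.0084
gripper_force: 58.8
```

Emit:
{"api": "carry_out", "payload": {
  "increments": [
    [0,0.02,0,0,0,0,0],
    [0,0.02,0,0,0,0,0]
  ]
}}

```text
t: 6.45
position: [0.5192, -0.2235, 0.0675]
eef_rot: [2.332, 2.092, -0.023]
wrist_force: [-9.4, -18.0, 1.2]
width: 0.0082
gripper_force: 58.7
```

```bash
python3 -c "
from h import *
st()
f=grab('wrist','w3.png')"
```

```text
t 6.45 jig [84.6 -0.6] z 0.0675 Fjig [-18.9   7.5] 1.2 w 0.0082 gf 58.7 q6 1.17
```

Emit:
{"api": "carry_out", "payload": {
  "increments": [
    [0,0.02,0,0,0,0,0],
    [0,0.02,0,0,0,0,0],
    [0.5,0.02,0,0,0,0,0],
    [0.5,0.02,0,0,0,0,0],
    [0.5,0.02,0,0,0,0,0],
    [0.5,0,0,-0.3,0,0,0],
    [0.5,0,0,-0.6,0,0,0],
    [0.5,0,0,-0.6,0,0,0]
  ]
}}

```text
t: 7.5
position: [0.5239, -0.217, 0.1415]
eef_rot: [2.328, 2.099, 0.004]
wrist_force: [1.2, -0.2, -0.8]
width: 0.043
gripper_force: 0.0
```

```bash
python3 -c "
from h import *
st()
f=grab('wrist','w4.png')"
```

```text
t 7.50 jig [91.5 -4.6] z 0.1415 Fjig [-0.  -1.2] -0.8 w 0.043 gf 0.0 q6 1.17
```

View pics/w4.png

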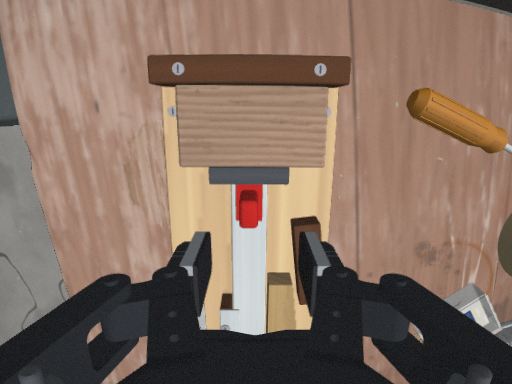

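The block sits square on the fence: its top edge at row 85 runs parallel to the fence, with the head on its rear at row 167. Next is the wedge.

```bash
python3 -c "
from h import *
plan(-.125,-.032,.12,84.04,3)"
```

```text
[-0.603, 0.079, 0.055, 0.001, 0.002, -1.0]
[-0.562, -0.233, 0.055, 0.001, 0.002, -1.0]
[-0.37, -0.482, 0.054, 0.001, 0.002, -1.0]
```

Emit:
{"api": "carry_out", "payload": {
  "increments": [
    [0,-0.2,0.03,0.01,0,0,-0.33],
    [0,-0.4,0.05,0.03,0,0,-0.67],
    [0,-0.6,0.08,0.055,0,0,-1],
    [0,-0.6,0.08,0.055,0,0,-1]
  ]
}}

```text
t: 8.05
position: [0.5226, -0.2893, 0.1297]
eef_rot: [-1.713, -2.631, -0.0]
wrist_force: [-0.1, -0.4, 0.9]
width: 0.0002
gripper_force: 0.0
```

Emit:
{"api": "carry_out", "payload": {
  "increments": [
    [0,-0.18,-0.08,0.01,0,0,-0.33],
    [0,-0.37,-0.16,0.03,0,0,-0.67],
    [0,-0.56,-0.23,0.055,0,0,-1],
    [0,-0.56,-0.23,0.055,0,0,-1]
  ]
}}

```text
t: 8.55
position: [0.5252, -0.3613, 0.1237]
eef_rot: [-0.975, -2.985, -0.002]
wrist_force: [-0.3, 0.9, 0.3]
width: 0.0
gripper_force: 0.0
```

Emit:
{"api": "carry_out", "payload": {
  "increments": [
    [0,-0.12,-0.16,0.01,0,0,-0.33],
    [0,-0.25,-0.32,0.03,0,0,-0.67],
    [0,-0.37,-0.48,0.055,0,0,-1],
    [0,-0.37,-0.48,0.055,0,0,-1]
  ]
}}

```text
t: 9.05
position: [0.5275, -0.4336, 0.1175]
eef_rot: [-0.171, -3.136, -0.002]
wrist_force: [0.0, 1.1, -0.4]
width: 0.0003
gripper_force: 0.0
```

```bash
python3 -c "
from h import *
st();plan(-.125,-.032,.06,84.04);plan(-.125,-.032,.04,84.04);f=grab('scene','s2.png');g=grab('wrist','w5.png')
for z in(.036,): print(proj(g,np.r_[w(-.0945,-.032),z]))
import cv2;a=cv2.imread('pics/s2.png')[150:280,205:345];b=cv2.imread('pics/w5.png')
cv2.imwrite('pics/c2.png',np.hstack([cv2.resize(a,(400,372),interpolation=cv2.INTER_CUBIC),cv2.resize(b,(400,300))[:].repeat(1,0) if 0 else cv2.copyMakeBorder(cv2.resize(b,(400,300)),0,72,0,0,0)]))"
```

```text
t 9.05 jig [-123.5  -30.6] z 0.1175 Fjig [1.1 0.1] -0.4 w 0.0003 gf 0.0 q6 -0.67
[-0.012, -0.013, 0.479, 0.002, -0.002, -0.009]
[-0.012, -0.013, 0.646, 0.002, -0.002, -0.009]
[291.84521918 199.92862272]
```

View pics/c2.png

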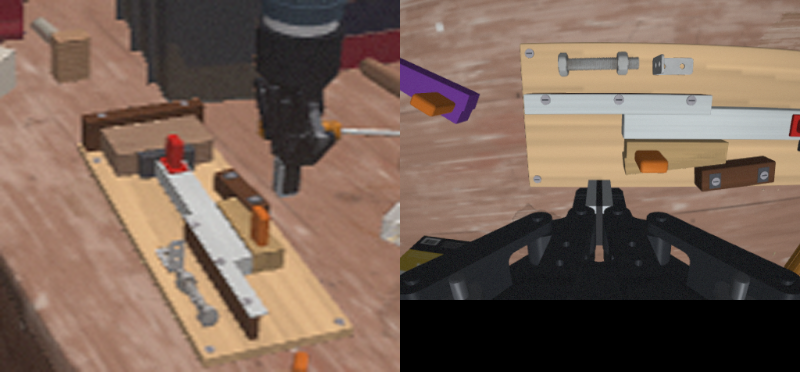

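The wedge is still in place, its rear at wrist pixel (290,205) against a predicted 292. The fingers are behind it and clear. I'll descend in steps and watch the force.

Emit:
{"api": "carry_out", "payload": {
  "increments": [
    [0,-0.01,-0.02,0.25,0,0,0],
    [0,-0.01,-0.02,0.45,0,0,0],
    [0,-0.01,-0.02,0.5,0,0,0],
    [0,-0.01,-0.02,0.5,0,0,0]
  ]
}}

```text
t: 9.65
position: [0.5287, -0.4356, 0.0586]
eef_rot: [-0.164, -3.137, -0.001]
wrist_force: [-0.5, 0.2, -0.5]
width: 0.0001
gripper_force: 0.0
```

Emit:
{"api": "carry_out", "payload": {
  "increments": [
    [0,0,0,0.05,0,0,0],
    [0,0,0,0.08,0,0,0],
    [0,0,0,0.08,0,0,0]
  ]
}}

```text
t: 10.02
position: [0.5284, -0.4367, 0.0487]
eef_rot: [-0.164, -3.137, -0.0]
wrist_force: [1.1, -0.3, -0.4]
width: 0.0002
gripper_force: 0.0
```

Emit:
{"api": "carry_out", "payload": {
  "increments": [
    [0,0,0,0.03,0,0,0],
    [0,0,0,0.06,0,0,0],
    [0,0,0,0.06,0,0,0]
  ]
}}

```text
t: 10.4
position: [0.5283, -0.4365, 0.041]
eef_rot: [-0.164, -3.137, -0.001]
wrist_force: [0.4, 1.1, 0.3]
width: -0.0001
gripper_force: 0.0
```

```bash
python3 -c "
from h import *
st();plan(-.117,-.032,.04,84.04)"
```

```text
t 10.40 jig [-126.3  -31.8] z 0.041 Fjig [ 1.2 -0.3] 0.3 w -0.0001 gf 0.0 q6 -0.68
[-0.002, 0.077, 0.008, 0.001, -0.001, -0.001]
```

Emit:
{"api": "carry_out", "payload": {
  "increments": [
    [0,0,0.06,0,0,0,0],
    [0,0,0.12,0,0,0,0],
    [0,0,0.18,0,0,0,0],
    [0,0,0.24,0,0,0,0],
    [0,0,0.3,0,0,0,0],
    [0,0,0.36,0,0,0,0],
    [0,0,0.42,0,0,0,0],
    [0,0,0.47,0,0,0,0],
    [0,0,0.5,0,0,0,0],
    [0,0,0.5,0,0,0,0]
  ]
}}

```text
t: 11.65
position: [0.5348, -0.3766, 0.0414]
eef_rot: [-0.163, -3.137, -0.001]
wrist_force: [0.4, -0.9, 0.3]
width: -0.0003
gripper_force: 0.0
```

Emit:
{"api": "carry_out", "payload": {
  "increments": [
    [0,0,0.03,0,0,0,0],
    [0,0,0.05,0,0,0,0],
    [0,0,0.05,0,0,0,0]
  ]
}}

```text
t: 12.02
position: [0.5354, -0.3707, 0.0414]
eef_rot: [-0.163, -3.137, -0.0]
wrist_force: [0.2, 0.2, -0.3]
width: -0.0001
gripper_force: 0.0
```

```bash
python3 -c "
from h import *
st()"
```

```text
t 12.03 jig [-60.1 -32. ] z 0.0414 Fjig [ 0.2 -0.1] -0.3 w -0.0001 gf 0.0 q6 -0.6
```

Emit:
{"api": "carry_out", "payload": {
  "increments": [
    [0,0,0.025,0,0,0,0],
    [0,0,0.05,0,0,0,0],
    [0,0,0.05,0,0,0,0]
  ]
}}

```text
t: 12.4
position: [0.536, -0.3648, 0.0415]
eef_rot: [-0.163, -3.137, -0.0]
wrist_force: [-0.3, -1.0, -0.4]
width: 0.0
gripper_force: 0.1
```

Emit:
{"api": "carry_out", "payload": {
  "increments": [
    [0,0,0.02,0,0,0,0],
    [0,0,0.02,0,0,0,0]
  ]
}}

```text
t: 12.65
position: [0.5363, -0.3626, 0.0416]
eef_rot: [0.164, 3.137, -0.0]
wrist_force: [-0.4, -0.5, 0.1]
width: -0.0002
gripper_force: 0.4
```

Emit:
{"api": "carry_out", "payload": {
  "increments": [
    [0,0,0.02,0,0,0,0],
    [0,0,0.02,0,0,0,0]
  ]
}}

```text
t: 12.9
position: [0.5366, -0.3602, 0.0416]
eef_rot: [0.164, 3.137, -0.0]
wrist_force: [-0.6, -0.9, 1.2]
width: 0.0001
gripper_force: 0.5
```

Emit:
{"api": "carry_out", "payload": {
  "increments": [
    [0,0,0.02,0,0,0,0],
    [0,0,0.02,0,0,0,0]
  ]
}}

```text
t: 13.15
position: [0.5369, -0.3577, 0.0416]
eef_rot: [0.163, 3.137, 0.0]
wrist_force: [-0.6, -0.2, 1.1]
width: 0.0001
gripper_force: 0.6
```

```bash
python3 -c "
from h import *
st()"
```

```text
t 13.15 jig [-47.  -32.1] z 0.0416 Fjig [-0.3  0.6] 1.1 w 0.0001 gf 0.6 q6 -0.58
```

Emit:
{"api": "carry_out", "payload": {
  "increments": [
    [0,0,0.02,0,0,0,0],
    [0,0,0.02,0,0,0,0]
  ]
}}

```text
t: 13.4
position: [0.537, -0.3558, 0.0417]
eef_rot: [-0.164, -3.137, 0.001]
wrist_force: [-1.2, -2.9, 1.9]
width: -0.0
gripper_force: 1.3
```

Emit:
{"api": "carry_out", "payload": {
  "increments": [
    [0,0,0.02,0,0,0,0],
    [0,0,0.02,0,0,0,0]
  ]
}}

```text
t: 13.65
position: [0.537, -0.3551, 0.0421]
eef_rot: [-0.165, -3.137, 0.006]
wrist_force: [-3.2, -6.6, 1.7]
width: 0.0001
gripper_force: 3.4
```

Emit:
{"api": "carry_out", "payload": {
  "increments": [
    [0,0,0.02,0,0,0,0],
    [0,0,0.02,0,0,0,0]
  ]
}}

```text
t: 13.9
position: [0.5371, -0.3546, 0.0426]
eef_rot: [-0.167, -3.136, 0.012]
wrist_force: [-3.4, -9.9, 2.3]
width: 0.0001
gripper_force: 5.3
```

Emit:
{"api": "carry_out", "payload": {
  "increments": [
    [0,0,0.02,0,0,0,0],
    [0,0,0.02,0,0,0,0]
  ]
}}

```text
t: 14.15
position: [0.5371, -0.354, 0.0431]
eef_rot: [-0.168, -3.136, 0.017]
wrist_force: [-5.9, -14.3, 4.0]
width: 0.0001
gripper_force: 7.3
```

```bash
python3 -c "
from h import *
st()"
```

```text
t 14.15 jig [-43.4 -31.9] z 0.0431 Fjig [-14.8   4.4] 4.0 w 0.0001 gf 7.3 q6 -0.57
```

Emit:
{"api": "carry_out", "payload": {
  "increments": [
    [0,0,0.015,0,0,0,0],
    [0,0,0.025,0,0,0,0],
    [0,0,0.025,0,0,0,0]
  ]
}}

```text
t: 14.52
position: [0.5371, -0.3534, 0.0437]
eef_rot: [-0.17, -3.136, 0.024]
wrist_force: [-7.9, -18.8, 3.8]
width: -0.0
gripper_force: 9.7
```

Emit:
{"api": "carry_out", "payload": {
  "increments": [
    [0,0,-0.06,0,0,0,0],
    [0,0,-0.15,0,0,0,0],
    [0,0,-0.15,0,0,0,0]
  ]
}}

```text
t: 14.9
position: [0.5362, -0.3632, 0.041]
eef_rot: [-0.164, -3.137, -0.002]
wrist_force: [-0.0, 0.8, 0.2]
width: 0.0001
gripper_force: 0.0
```

Emit:
{"api": "carry_out", "payload": {
  "increments": [
    [0,0,0.05,0,0,0,0],
    [0,0,0.09,0,0,0,0],
    [0,0,0.12,0,0,0,0],
    [0,0,0.14,0,0,0,0],
    [0,0,0.15,0,0,0,0],
    [0,0,0.15,0,0,0,0]
  ]
}}

```text
t: 15.65
position: [0.5373, -0.3507, 0.0427]
eef_rot: [-0.167, -3.135, 0.018]
wrist_force: [-4.9, -13.5, 0.4]
width: -0.0001
gripper_force: 7.1
```

```bash
python3 -c "
from h import *
st()"
```

```text
t 15.65 jig [-40.  -31.8] z 0.0427 Fjig [-14.    3.5] 0.4 w -0.0001 gf 7.1 q6 -0.57
```

Emit:
{"api": "carry_out", "payload": {
  "increments": [
    [0,0,0.02,0,0,0,0],
    [0,0,0.04,0,0,0,0],
    [0,0,0.04,0,0,0,0]
  ]
}}

```text
t: 16.02
position: [0.5373, -0.3501, 0.0437]
eef_rot: [-0.171, -3.134, 0.03]
wrist_force: [-7.3, -22.9, 1.5]
width: -0.0001
gripper_force: 11.6
```

```bash
python3 -c "
from h import *
st()"
```

```text
t 16.02 jig [-39.4 -31.8] z 0.0437 Fjig [-23.5   4.9] 1.5 w -0.0001 gf 11.6 q6 -0.56
```

Emit:
{"api": "carry_out", "payload": {
  "increments": [
    [0,0,-0.06,0,0,0,0],
    [0,0,-0.17,0,0,0,0],
    [0,0,-0.17,0,0,0,0]
  ]
}}

```text
t: 16.4
position: [0.5365, -0.3611, 0.0413]
eef_rot: [0.164, 3.137, 0.001]
wrist_force: [-0.2, 0.3, -0.3]
width: 0.0003
gripper_force: 0.0
```

Emit:
{"api": "carry_out", "payload": {
  "increments": [
    [0,0,0.05,0,0,0,0],
    [0,0,0.09,0,0,0,0],
    [0,0,0.12,0,0,0,0],
    [0,0,0.15,0,0,0,0],
    [0,0,0.17,0,0,0,0],
    [0,0,0.17,0,0,0,0]
  ]
}}

```text
t: 17.15
position: [0.5375, -0.3494, 0.0428]
eef_rot: [-0.17, -3.135, 0.028]
wrist_force: [-6.5, -22.5, -3.5]
width: -0.0001
gripper_force: 11.1
```

```bash
python3 -c "
from h import *
st()"
```

```text
t 17.15 jig [-38.7 -31.9] z 0.0428 Fjig [-23.    4.2] -3.5 w -0.0001 gf 11.1 q6 -0.56
```

It's jammed: the repeat push met 23 N after under 1 mm of movement. I'll back off, raise and inspect.

Emit:
{"api": "carry_out", "payload": {
  "increments": [
    [0,0,-0.06,0,0,0,0],
    [0,0,-0.2,0,0,0,0],
    [0,0,-0.2,-0.2,0,0,0],
    [0,0,-0.2,-0.6,0,0,0],
    [0,0,0.05,-1,0,0,0],
    [0,0,0.3,-1,0,0,0],
    [0,0,0.3,-1,0,0,0]
  ]
}}

```text
t: 18.02
position: [0.543, -0.3029, 0.1623]
eef_rot: [0.159, 3.137, 0.0]
wrist_force: [0.8, 0.5, 0.3]
width: 0.0
gripper_force: 0.0
```

```bash
python3 -c "
from h import *
st()
f=grab('wrist','w6.png');b=cv2.imread('pics/w6.png');t=grab('top','t6.png');c=cv2.resize(cv2.imread('pics/t6.png')[145:223,210:360],None,fx=4,fy=4,interpolation=cv2.INTER_CUBIC)
cv2.imwrite('pics/c6.png',np.vstack([cv2.copyMakeBorder(cv2.resize(b,None,fx=.7,fy=.7),0,0,0,600-int(512*.7),0),c])[:600])"
```

```text
t 18.02 jig [  8.1 -32.5] z 0.1623 Fjig [ 0.6 -0.7] 0.3 w 0.0 gf 0.0 q6 -0.51
```

View pics/c6.png

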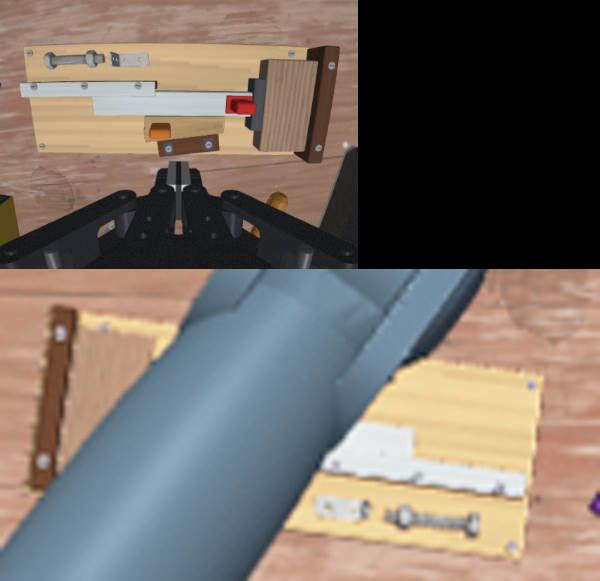

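Everything is in place and the bystanders haven't moved. One enlarged crop to check the block–fence contact, and the wedge against bar and ramp.

```bash
python3 -c "
from h import *
b=cv2.imread('pics/w6.png')[55:240,190:490];cv2.imwrite('pics/c7.png',cv2.resize(b,None,fx=2.6,fy=2.6,interpolation=cv2.INTER_CUBIC))"
```

```text
(no output)
```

View pics/c7.png

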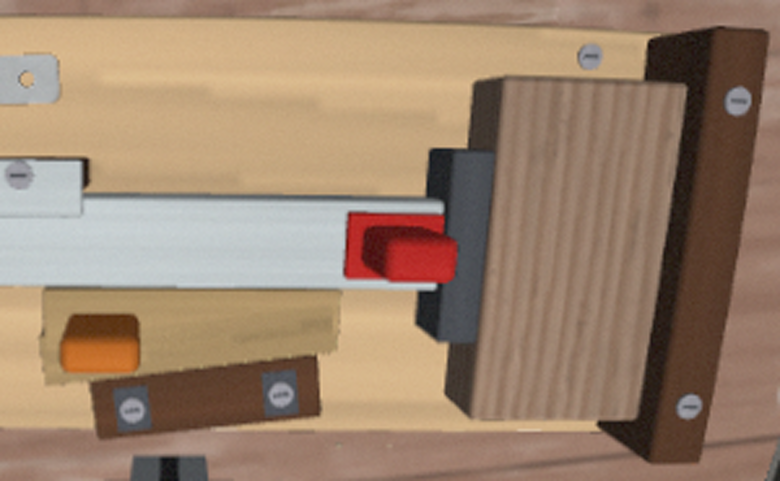

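The crop shows the block flush on the fence along (660,250) and the head flat on the block at (480,240). The wedge is flush to the bar (row 290) and to the ramp (row 370). The robot is clear, so I'm handing in.

```bash
python3 -c "
from bench import ctrl
print(ctrl.finish_job())"
```

```text
the job is handed in; nothing more can be done
None
```

The job is handed in at about 18 s: the block sits square and flush on the fence, the wedge held against a repeat 23 N push with under 1 mm of movement, and the robot is clear with the small things where they were; no verdict came back.

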